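# Water-filter valve: gland nut finger-tight plus a quarter turn

## Task

The packing of the water filter's shut-off valve has been renewed and its gland nut, the hexagon nut on top of the upright valve, is still loose. Run the nut down clockwise with the fingers until you feel it go finger-tight, without squeezing it hard or forcing it further by hand; only then put the open-ended wrench on it and turn it a quarter turn more, no further. Finally lay the wrench flat on the worktop, clear of the filter, and leave the other things where they are.

Things in the scene. Friction and masses are not known exactly. Their poses are not given: they have to be found in the camera images.
- filter: Drinking-water filter fixed to the worktop: white foot 150 x 215 mm, cartridge lying along its y axis (up to 67 mm), and in front an upright brass valve. Origin on the worktop under the valve's vertical axis; x points from valve to cartridge. Valve: bonnet hexagon 32 mm across flats, top at 59 mm; neck 24 mm wide to 74 mm; gland nut; spindle 9 mm wide up to 106 mm. Pipe and ports stay below 48 mm.
- gland_nut: Brass hexagon nut, 30 mm across flats, 74 to 92 mm above the worktop; origin at worktop level under its axis. Clockwise from above tightens. It starts 0.6 to 1.7 rad short of the packing; drag 0.04 N m till there, then 0.14 N m for 0.2 rad more: finger-tight. Past that it needs 0.55 N m and stays as left. Backwards it runs free.
- nut_top (a point): Centre of the gland nut's top face, 92 mm above the worktop; turns with the nut. Its x axis is square to a flat; z is up. Flats face every 60 degrees. Fingers gripping two flats with 12 to 16 N bring the nut finger-tight and then slip; 24 N can force it past.
- gland_snug (a joint): How far (rad) the nut has been turned since it first touched the packing: 0 while it runs free, 0.20 when finger-tight, no more.
- gland_extra (a joint): How far (rad) the nut has been turned past finger-tight, clockwise positive: 0 at the start, 1.57 is a quarter turn. Moments read while the tool pauses are lower than in motion (0.15 to 0.4 N m on the wrench), as the contacts relax.
- wrench: Steel open-ended wrench, black rubber grip, loose, flat on the worktop at the right, 0.14 to 0.21 kg. Origin under the middle of the grip; x points to the jaw, z up. Grip 20 mm wide, 13.5 mm thick, from -53 to +47 mm along x; then a shank 14.5 mm wide and the head, 12 mm thick, 54 mm wide; the jaw opens straight ahead along x. Centre of mass about 40 mm ahead of the origin.
- wrench_jaw (a point): Where the nut's axis belongs in the jaw: 115 mm ahead of the wrench's origin along x, 6 mm above its underside. The jaw is 31.6 mm wide between parallel faces, flared to 37.5 mm at its tips 15 mm ahead of this point; its floor is 18 mm behind this point. On the nut it has 6 degrees of play to each side, and the contacts give a few degrees more before the nut moves.
- dish_rack: Blue dish rack full of pans, fixed, an obstacle: about 280 mm in x by 400 mm in y round its origin (its middle, on the worktop), its tray 20 mm more; rim 122 mm high, pans above that up to 0.4 m. A wall cabinet also hangs over the back of the worktop, from x = 0.62 on, y from -0.06 to 0.41, underside at z = 0.52: pass in front of both, at x below 0.5.
- valve_wheel: The valve's small steel handwheel, 56 mm wide, 15 mm high, taken off and lying loose in front of the filter. Origin under its centre.
- tape_roll: Roll of black tape, 58 mm wide, 19 mm high, loose. Origin under its centre.
- shaker: Salt shaker, 44 mm wide, 90 mm high, standing loose at the front right. Origin under its centre.
- lemon: Lemon, 70 x 52 mm, 51 mm high, loose, in front of the dish rack. Origin under its centre.

How it is judged:
On the way, in this order (a step that is already met when the one before it is completed fails the run):
1. the gland nut is finger-tight, the wrench not yet on it (value of joint gland_snug above 0.16 rad and value of joint gland_extra below 0.17 rad and contact force between wrench and gland_nut below 0.5 N), for 0.1 s.
2. the wrench has turned the nut a quarter turn past finger-tight (70 to 110 degrees) (value of joint gland_extra between 1.22 and 1.92 rad), for 0.1 s.
At the end, for the whole second after the job is handed in: The gland nut stands finger-tight plus a quarter turn (70 to 110 degrees past finger-tight); the wrench lies flat and at rest on the worktop, not touching the filter, its jaw more than 60 mm from the nut (all of step 2 and value of joint gland_snug above 0.16 rad and height (world z) of wrench below 0.01 m and angle between wrench's own z axis and vertical below 0.12 rad and linear speed of wrench below 0.02 m/s and contact force between wrench and filter below 0.3 N and horizontal distance between wrench_jaw and nut_top above 0.06 m).
It fails at once if the wrench is used on the nut before it is finger-tight (force above 3 N) (contact force between wrench and gland_nut above 3 N and value of joint gland_snug below 0.16 rad).
It fails at once if the fingers turn the nut more than 10 degrees past finger-tight (contact force between the fingers and gland_nut above 3 N and velocity of joint gland_extra above 0.05 rad/s and value of joint gland_extra above 0.17 rad).
It fails at once if the fingers squeeze the nut hard (over 80 N, both pads added) (contact force between the fingers and gland_nut above 80 N).
It fails at once if the nut is overtightened, past 110 degrees (value of joint gland_extra above 1.92 rad).
It fails at once if another thing is moved more than 30 mm (distance of any of valve_wheel, tape_roll, shaker, lemon from where it was at the start of the episode above 0.03 m).
It also fails if it takes over 72 s, if anything falls off the work surface, if the arm or the gripper's body presses on something with over 40 N, if the wrist force passes 120 N, or if a joint passes its speed limit or range.

## Robot

A 7-joint arm with a two-finger parallel gripper is mounted at the origin on a cart in front of the work surface, level with it; the furniture and walls round the work are solid. World frame = base frame: x ahead of the robot, y to its left, z up, the work surface at z = 0. Lengths are in m, angles in rad, forces in N, time in s.
With the tool pointing down it reaches from about 0.375 to 0.925 m from the base axis. Payload 3.1 kg.
Tool frame: the origin (TCP) lies midway between the tips of the shut fingers; the grasp point (between the pads) lies 19 mm behind it; z points along the fingers, y is the line along which they close (so a half turn about z gives the same grasp; the last joint's range is limited). The gripper opens to 85 mm and grips with 20 to 120 N. Pads are 22 mm wide; open, the fingers measure 114 mm over their backs; the gripper's body (76 mm by 85 mm) begins 54 mm behind the grasp point. The pads swing forward as they close: fully open they stand 13 mm farther back than shut.
Start: joints at [1.249, 0.383, 0.044, 1.598, -0.018, 1.161, -0.05], TCP at [0.144, -0.634, 0.231] pointing down, gripper open.
Joint ranges: [-2.61, 2.61], [-0.41, 2.15], [-1.48, 1.57], [0, 2.5], [-1.57, 4.71], [0.05, 1.97], [-2.85, 2.85]. Speed limits (rad/s): [2.79, 2.79, 3.14, 3.14, 3.14, 3.14, 3.14].

## Interface

Orientations are given as a unit quaternion [x, y, z, w].
In Python, from station import r, effector, planner, state, eyes, workorder gives the robot as it stands. The module is installed in compiled form; this text tells all that it offers. Calls block until the motion is done:
- r.reach(position, orientation): joint-space move of the TCP to a pose.
- r.move_l(position, rot=None, velocity=0.15, guard=None): straight line of the TCP; rot=None keeps the orientation; velocity is the mean speed in m/s. With guard (N) it stops when the force on the tool has changed by that much, and returns True; else False.
- r.move_joints(angles): joint-space move.
- effector.open_gripper() and effector.gripper_close(squeeze=None): open the fingers fully, or close them until they stop; squeeze is the grip in N (None keeps the last).
- r.wait(seconds).
- planner.inverse_kinematics(position, orientation): joint angles nearest the present ones, or None.
- state(): the state.
- eyes.capture(name): name is "side" or "top"; returns the picture (384x512x3 uint8, red, green, blue); there is no depth.
- eyes.calibration(name): a dict with "camera_matrix" (3x3 intrinsics, pixels), "origin" and "rotation" of the camera in the world. Camera axes: x right, y up, looking along -z (the intrinsics and any distortion apply to the point x, -y, -z); pixel columns grow to the right and rows downward; lengths in m; the calibration is good to about 2 mm. A picture is of the moment at which its call begins. calibration takes no time and is no camera call.
A pose or a line that the arm cannot do raises r.MotionError and nothing moves.
- workorder.hand_in(): hands the job in; it is judged then, once.
The state is a dict: "time": time; "joint_pos": joint angles; "joint_vel": joint speeds; "joint_torque": joint torques, N m; "position": TCP position; "orientation": TCP orientation; "wrist_force": force on the tool from outside, world axes, zero at the start; "moment": the same for the moment, N m; "grip_width": opening from 0.0 (shut) to 1.0 (fully open); "grasp_force": force on a finger pad.
Only numpy, scipy, OpenCV 4.12 (cv2) and the standard library are available. Lean on these libraries where they do the work, as an engineer would, in place of code of your own. Each camera call takes 0.05 s, during which the arm holds its last target. There are 200 camera calls.

## Working session

There is one attempt and no reset: what is moved stays moved. The work goes in short steps, each a Python script; the robot and the scene stay as the last script left them, time stands still between calls to the robot, and variables do not carry over. Pictures are saved under pics/ and viewed, at most 11 in all, crops included, and the job is handed in when it is done.

```bash
mkdir -p pics
python3 - <<'E'
from station import r, effector, planner, state, eyes, workorder
import cv2
for n in("side","top"):
    im=eyes.capture(n); cv2.imwrite(f"pics/{n}0.png",im[:,:,::-1]); print(n,eyes.calibration(n))
print(state())
E
```

```text
side {'camera_matrix': array([[357.26468821,   0.        , 255.70492218],
       [  0.        , 357.26468821, 194.76631525],
       [  0.        ,   0.        ,   1.        ]]), 'origin': array([ 0.31344316, -0.83871693,  0.4445803 ]), 'rotation': array([ 0.53421765, -0.07464218, -0.11587784,  0.8340338 ])}
top {'camera_matrix': array([[361.56962101,   0.        , 260.97988609],
       [  0.        , 361.56962101, 193.8552309 ],
       [  0.        ,   0.        ,   1.        ]]), 'origin': array([ 0.37199942, -0.0486102 ,  1.20875504]), 'rotation': array([-0.05794469,  0.05997285,  0.70555737, -0.70372897])}
{'time': 0.1, 'joint_pos': array([ 1.24919749,  0.38376884,  0.04385559,  1.59943428, -0.01787498,
        1.16120157, -0.04991073]), 'joint_vel': array([ 0.00152561, -0.00258733,  0.00121605, -0.00412116, -0.00107128,
       -0.00135712, -0.00063095]), 'joint_torque': array([ 2.73118116e-03, -4.34725642e+01,  1.02926821e+00, -2.50454718e+01,
        1.07762209e-02,  5.42169262e-03,  4.39046602e-06]), 'position': array([ 0.14404572, -0.63295247,  0.22999497]), 'orientation': array([ 9.93741643e-01,  1.11696394e-01, -2.13076268e-04, -1.19087043e-03]), 'wrist_force': array([ 0.12111972, -0.36821113,  0.57362047]), 'moment': array([-0.03189549, -0.02630562, -0.02848858]), 'grasp_force': 0.0, 'grip_width': 1.0017053817411188}
```

View pics/top0.png

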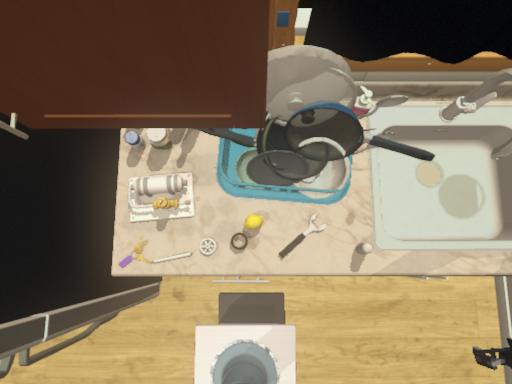

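View pics/side0.png

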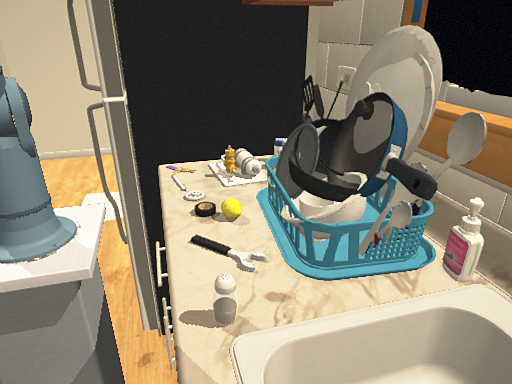

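The top view shows the valve near (165,203), the wrench from (281,254) to (320,222), the handwheel at (208,246), the tape at (239,241), the lemon at (254,222) and the shaker at (365,247). I'll enlarge the valve and the wrench next.

```bash
cat > h.py <<'E'
import numpy as np, cv2
from scipy.spatial.transform import Rotation as R
from station import r, effector, planner, state, eyes, workorder
def ray(n,u,v):
    c=eyes.calibration(n);K=c["camera_matrix"]
    d=R.from_quat(c["rotation"]).apply([(u-K[0,2])/K[0,0],-(v-K[1,2])/K[1,1],-1.])
    return np.array(c["origin"]),d
def at(n,u,v,z):
    o,d=ray(n,u,v); return o+d*(z-o[2])/d[2]
def proj(n,p):
    c=eyes.calibration(n);K=c["camera_matrix"]
    q=R.from_quat(c["rotation"]).inv().apply(np.asarray(p)-c["origin"]); q=q*[1,-1,-1]
    q=q@K.T; return q[...,:2]/q[...,2:]
def down(psi): # tool pointing down, tool y axis (closing line) at world angle psi
    y=np.array([np.cos(psi),np.sin(psi),0]);z=np.array([0,0,-1.]);x=np.cross(y,z)
    return R.from_matrix(np.c_[x,y,z]).as_quat()
E
python3 - <<'E'
from h import *
t=cv2.imread("pics/top0.png");s=cv2.imread("pics/side0.png")
f=lambda im,u,v,w,h,k:cv2.resize(im[v:v+h,u:u+w],None,fx=k,fy=k,interpolation=cv2.INTER_CUBIC)
a=f(t,125,165,80,60,5);b=f(t,270,207,80,60,5);c=f(s,200,135,80,60,5);d=f(s,185,225,100,75,4)
cv2.imwrite("pics/crop1.png",np.vstack([np.hstack([a,b]),np.hstack([c,d])]))
print(at("top",165,203,.1),at("top",281,254,.007),at("top",320,222,.006))
for y in(.3,-.3):
    for x in (0.3,0.5): print(x,y,proj("top",[x,y,0.0]))
E
```

```text
[0.53085441 0.24501158 0.1       ] [ 0.37435874 -0.11744231  0.007     ] [ 0.47914492 -0.24869734  0.006     ]
0.3 0.3 [153.1447339  277.48834766]
0.5 0.3 [155.93342646 216.3669961 ]
0.3 -0.3 [337.04381894 276.92822339]
0.5 -0.3 [334.79368872 215.91506357]
```

View pics/crop1.png

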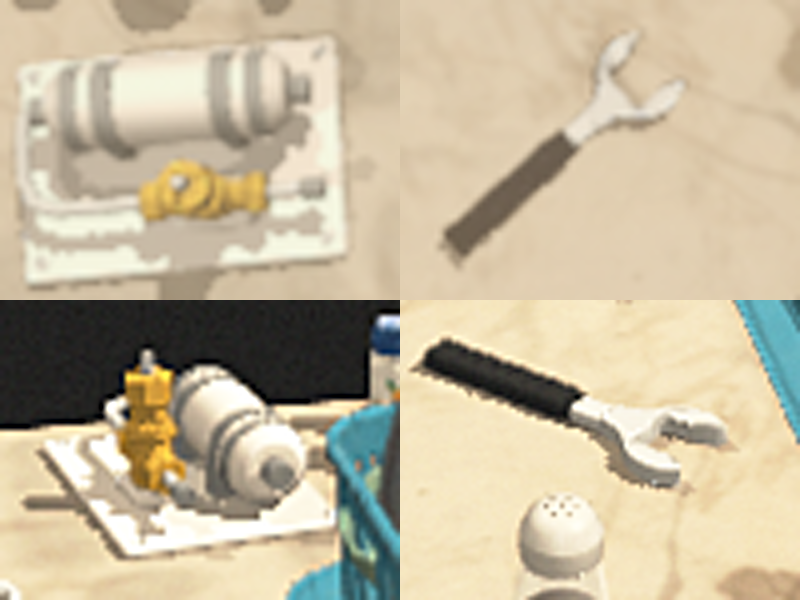

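Top view, enlarged: the spindle top is at about (160.2,201.0). The wrench grip runs from about (280.6,255.6) to (303.6,234.6), with jaw tips at about (316,214) and (325,224). Side view: the spindle top is at about (229.2,145). I'll triangulate and check these against the known sizes.

Run:
```python
from h import *
t=cv2.imread("pics/top0.png");s=cv2.imread("pics/side0.png")
(o1,d1),(o2,d2)=ray("top",160.2,201.),ray("side",229.2,145.)
A=np.c_[d1,-d2];k=np.linalg.lstsq(A,o2-o1,rcond=None)[0]
print("tri",o1+d1*k[0],o2+d2*k[1], "top@106",at("top",160.2,201.,.106),"side",at("side",229.2,145,.106))
# wrench from black grip mask and metal
hsv=cv2.cvtColor(t,cv2.COLOR_BGR2HSV)
m=np.zeros(t.shape[:2],np.uint8);m[225:265,272:312]=(hsv[225:265,272:312,2]<120)
n,l,st,c=cv2.connectedComponentsWithStats(m);i=1+st[1:,4].argmax();v,u=np.nonzero(l==i)
P=np.array([at("top",a,b,.0135)[:2] for a,b in zip(u,v)])
mu=P.mean(0);w,V=np.linalg.eigh(np.cov(P.T));ax=V[:,1]*np.sign(V[0,1]);q=(P-mu)@V[:,::-1]
print("grip",len(u),mu,"yaw",np.degrees(np.arctan2(ax[1],ax[0])),"ext",np.ptp(q,axis=0))
tip=[at("top",a,b,.012) for a,b in((316,214.5),(324.8,224))];print("tips",tip,"mid",(tip[0]+tip[1])/2)
for n,u,v,z in(("wheel",208,246,.01),("tape",239,241,.01),("lemon",254,222,.025),("shaker",366,248,.08)):print(n,at("top",u,v,z))
```

```text
tri [0.53594989 0.25788889 0.10803196] [0.53592673 0.25789288 0.10802962] top@106 [0.53625255 0.2584547  0.106     ] side [0.53726844 0.26450614 0.106     ]
grip 150 [ 0.40261877 -0.15277432] yaw -48.62236852351938 ext [0.09957041 0.01660341]
tips [array([ 0.50361155, -0.23513766,  0.012     ]), array([ 0.47194024, -0.26340321,  0.012     ])] mid [ 0.48777589 -0.24927044  0.012     ]
wheel [0.40091876 0.12197656 0.01      ]
tape [0.41692215 0.02039581 0.01      ]
lemon [ 0.47801044 -0.02916407  0.025     ]
shaker [ 0.39176691 -0.37619163  0.08      ]
```

Run:
```python
from h import *
N=np.array([.536,.258])
for d in range(-180,181,30):
    q=planner.inverse_kinematics([*N,.069],down(np.radians(d))); print(d,None if q is None else np.round(q,2))
for p in([.40,-.35,.28],[.42,0,.28],[.45,.258,.28]):
    r_=[ (d,np.round(planner.inverse_kinematics(p,down(np.radians(d))),2)) for d in (90,)]; print(p,r_)
print(state()["time"])
```

```text
-180 [ 0.38  0.91 -1.25  1.81  0.95  1.17  1.96]
-150 [ 0.38  0.91 -1.25  1.81  0.95  1.17  2.48]
-120 [-0.91  0.51  0.48  1.87 -0.31  0.83 -2.36]
-90 [ 0.16  0.65 -0.86  1.82  0.59  0.96 -2.53]
-60 [-0.01  0.56 -0.63  1.82  0.41  0.89 -1.88]
-30 [ 0.03  0.58 -0.69  1.82  0.46  0.91 -1.39]
0 [ 0.12  0.62 -0.8   1.82  0.55  0.94 -0.93]
30 [ 0.14  0.63 -0.83  1.82  0.57  0.95 -0.42]
60 [ 0.16  0.65 -0.86  1.82  0.59  0.96  0.09]
90 [ 0.18  0.66 -0.89  1.82  0.62  0.97  0.59]
120 [ 0.27  0.74 -1.04  1.81  0.74  1.03  1.03]
150 [ 0.38  0.91 -1.25  1.81  0.95  1.17  1.43]
180 [ 0.38  0.91 -1.25  1.81  0.95  1.17  1.96]
[0.4, -0.35, 0.28] [(90, array([ 1.12,  0.15, -0.52,  1.8 ,  0.08,  1.21,  2.14]))]
[0.42, 0, 0.28] [(90, array([ 0.73, -0.1 , -0.77,  2.02, -0.08,  1.19,  1.57]))]
[0.45, 0.258, 0.28] [(90, array([ 0.34,  0.22, -1.04,  1.82,  0.2 ,  1.22,  0.81]))]
0.1
```

Run:
```python
from h import *
def show(t):
    s=state();print(t,round(s["time"],2),np.round(s["position"],4),np.round(s["joint_pos"],2),"F",np.round(s["wrist_force"],2),"M",np.round(s["moment"],3),"g",round(s["grip_width"],3),round(s["grasp_force"],1))
qA=planner.inverse_kinematics([.1,-.44,.26],state()["orientation"]);print(np.round(qA,2))
r.move_joints(qA);show("A")
q=np.array(qA);ang=np.arctan2(-.44,.1);q[0]-=(.449-ang);q[6]+=1.1
r.move_joints(q);show("B")
r.reach([.536,.258,.19],down(np.pi/2));show("C")
g=r.move_l([.536,.258,.069],velocity=.12,guard=8);show(g)
cv2.imwrite("pics/side1.png",cv2.resize(eyes.capture("side")[110:210,180:300,::-1],None,fx=5,fy=5,interpolation=cv2.INTER_CUBIC))
```

```text
[ 1.23 -0.03  0.03  2.02  0.    1.15 -0.09]
A 0.92 [ 0.1004 -0.4412  0.2605] [ 1.23 -0.02  0.03  2.02  0.    1.15 -0.09] F [0.79 0.01 0.57] M [0.016 0.013 0.059] g 1.002 0.0
B 3.42 [0.407  0.1947 0.26  ] [-0.56 -0.02  0.03  2.02  0.    1.15  1.01] F [ 0.54  0.51 -1.34] M [ 0.05  -0.017 -0.003] g 0.999 0.0
C 4.1 [0.5356 0.257  0.1898] [-0.56  0.32  0.05  1.78 -0.02  1.05  1.07] F [-0.72  0.02  1.41] M [ 0.048 -0.011 -0.015] g 1.002 0.0
False 5.26 [0.5368 0.2584 0.07  ] [-0.56  0.47  0.05  1.85 -0.03  0.82  1.08] F [-0.2   0.07  0.99] M [ 0.007  0.007 -0.025] g 0.999 0.0
```

View pics/side1.png

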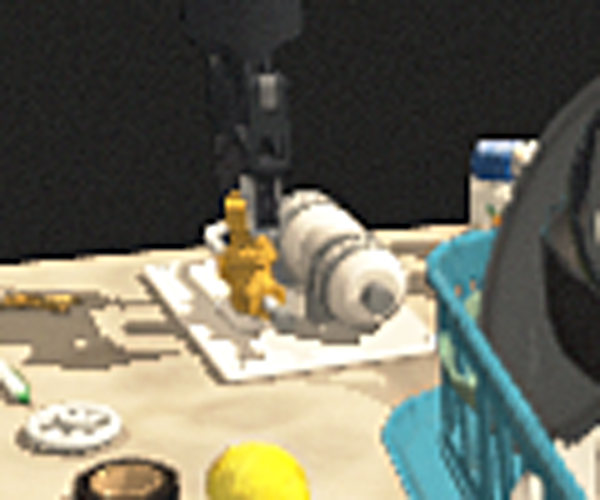

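The gripper is lowered around the nut. The near finger shows at crop (265,200) and the nut at (237,215). I'll check that offset against the projection, then close gently.

```bash
cat >> h.py <<'E'
def show(t):
    s=state();print(t,round(s["time"],2),np.round(s["position"],4),"q7",round(s["joint_pos"][6],2),"F",np.round(s["wrist_force"],2),"M",np.round(s["moment"],3),"g",round(s["grip_width"],3),round(s["grasp_force"],1))
E
python3 - <<'E'
from h import *
c=lambda p:np.round((proj("side",p)-[180,110])*5)
print(c([.536,.208,.085]),c([.536,.258,.083]),c([.536,.258,.106]))
effector.gripper_close(14);show("closed")
r.wait(.3);show("w")
E
```

```text
[264. 233.] [247. 212.] [246. 178.]
closed 5.84 [0.5362 0.2595 0.0696] q7 1.08 F [-0.98  1.8   2.88] M [0.417 0.136 0.012] g 0.37 20.1
w 6.14 [0.5363 0.2593 0.0696] q7 1.08 F [-0.95  3.41  4.01] M [ 0.724  0.159 -0.054] g 0.368 20.3
```

Run:
```python
from h import *
def st(d):
    q=np.array(state()["joint_pos"]);q0=q[6];q[6]-=d;r.move_joints(q)
    s=state();print(round(s["time"],2),"j7",round(s["joint_pos"][6],3),"Mz",round(s["moment"][2],3),"F",np.round(s["wrist_force"],1),"g",round(s["grip_width"],4),round(s["grasp_force"],1),np.round(s["position"][:2],4),"t7",round(s["joint_torque"][6],3));return s
s=state();M0=s["moment"][2]
for k in range(7):
    s=st(.12 if k<4 else .08)
    if abs(s["moment"][2]-M0)>.16: break
```

```text
6.39 j7 0.958 Mz -0.04 F [-0.4  2.9  3.3] g 0.3708 20.0 [0.5363 0.2594] t7 -0.062
6.64 j7 0.843 Mz -0.012 F [-0.7  2.5  2.8] g 0.3725 20.0 [0.5362 0.2593] t7 -0.05
6.89 j7 0.728 Mz 0.048 F [-0.6  2.   3.6] g 0.3744 20.0 [0.5362 0.2593] t7 -0.044
7.14 j7 0.613 Mz 0.019 F [-0.9  2.6  2.7] g 0.3723 20.0 [0.5362 0.2593] t7 -0.042
7.39 j7 0.537 Mz -0.006 F [-0.4  2.2  2.3] g 0.375 20.0 [0.5362 0.2593] t7 -0.008
7.64 j7 0.461 Mz -0.053 F [-1.   2.6  3.8] g 0.3732 20.0 [0.5361 0.2592] t7 -0.012
7.89 j7 0.385 Mz 0.008 F [-0.4  2.2  2.4] g 0.3724 20.0 [0.5361 0.2592] t7 -0.01
```

```bash
cat >> h.py <<'E'
def mz(n=12):
    a=[]
    for _ in range(n):
        r.wait(.01);s=state();a.append([s["moment"][2],s["joint_torque"][6],s["grip_width"]])
    return np.mean(a,0)
def st(d):
    q=np.array(state()["joint_pos"]);q[6]-=d;r.move_joints(q)
    s=state();m=mz();print(round(s["time"],2),"j7",round(s["joint_pos"][6],3),"Mz,t7,g",np.round(m,4),"Mi",round(s["moment"][2],3),round(s["joint_torque"][6],3),"F",np.round(s["wrist_force"],1),"gf",round(s["grasp_force"],1));return m
E
python3 - <<'E'
from h import *
for k in range(5):
    m=st(.08)
    if abs(m[0])>.14: break
E
```

```text
8.14 j7 0.308 Mz,t7,g [-0.018   0.0218  0.3726] Mi -0.053 -0.01 F [-1.1  2.3  3.5] gf 20.0
8.49 j7 0.23 Mz,t7,g [-0.0051 -0.0009  0.3715] Mi 0.038 -0.03 F [-0.3  2.2  2.6] gf 20.2
8.84 j7 0.152 Mz,t7,g [ 0.2846 -0.2908  0.3728] Mi 0.279 -0.314 F [-0.5  1.7  3.6] gf 22.3
```

Run:
```python
from h import *
print(mz())
for k in range(2):
    m=st(.05)
```

```text
[ 0.31562626 -0.30857339  0.37088983]
9.29 j7 0.102 Mz,t7,g [ 0.3757 -0.3808  0.3719] Mi 0.384 -0.396 F [-1.9  2.4  2.5] gf 23.0
9.64 j7 0.053 Mz,t7,g [ 0.3597 -0.3741  0.3722] Mi 0.326 -0.391 F [-1.   2.   3.6] gf 23.0
```

Run:
```python
from h import *
s=state();show("before");yv=R.from_quat(s["orientation"]).as_matrix()[:,1];print("psi",np.degrees(np.arctan2(yv[1],yv[0])))
effector.open_gripper();show("open")
p=s["position"];r.move_l([p[0],p[1],.16],velocity=.2)
r.reach([.40,.15,.24],down(np.radians(41.4)));show("via")
r.reach([.4244,-.1775,.12],down(np.radians(41.4)));show("above")
im=eyes.capture("top")[:,:,::-1];cv2.imwrite("pics/top1full.png",im)
a=cv2.resize(im[170:230,125:205],None,fx=5,fy=5,interpolation=cv2.INTER_CUBIC);b=cv2.resize(im[187:217,145:185],None,fx=10,fy=10,interpolation=cv2.INTER_CUBIC)
cv2.imwrite("pics/c2.png",np.hstack([a,b]))
g=r.move_l([.4244,-.1775,.004],velocity=.1,guard=10);show(g)
```

```text
before 9.74 [0.536  0.2592 0.0697] q7 0.05 F [-1.65  1.52  3.11] M [0.415 0.305 0.366] g 0.373 23.1
psi 31.34905793222448
open 10.31 [0.536  0.2589 0.0695] q7 0.05 F [-0.27  0.19  0.12] M [-0.006  0.033 -0.003] g 1.002 0.0
via 11.7 [0.4001 0.1504 0.2391] q7 0.26 F [ 0.33 -0.44 -0.48] M [ 0.026  0.045 -0.026] g 0.999 0.0
above 13.02 [ 0.4255 -0.1763  0.12  ] q7 1.15 F [-0.15  0.75 -0.01] M [-0.03   0.027  0.03 ] g 0.996 0.0
False 14.38 [ 0.4251 -0.1777  0.0046] q7 1.31 F [ 0.09 -1.11 -0.09] M [-0.011 -0.037  0.048] g 1.001 0.0
```

View pics/c2.png

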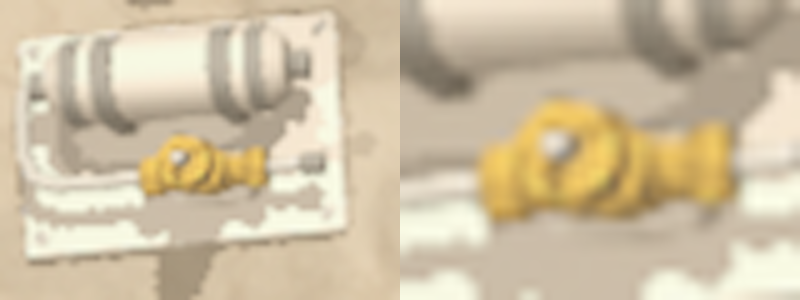

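The crop shows the valve undisturbed, with the spindle top at about (160.2,200.8), unchanged. The hexagon's yaw can't be read at this scale, so I'll use the hand's yaw for it. Now I'll grasp and lift the wrench.

Run:
```python
from h import *
effector.gripper_close(80);show("closed")
r.move_l([.4244,-.1775,.14],velocity=.15);show("lift")
s=eyes.capture("side")[:,:,::-1];t=eyes.capture("top")[:,:,::-1]
f=lambda im,u,v,w,h,k:cv2.resize(im[v:v+h,u:u+w],None,fx=k,fy=k,interpolation=cv2.INTER_CUBIC)
cv2.imwrite("pics/t3.png",t)
cv2.imwrite("pics/c3.png",np.hstack([f(t,265,190,80,80,5),f(s,170,150,120,120,10/3)]))
```

```text
closed 15.0 [ 0.4246 -0.1775  0.0045] q7 1.31 F [-1.36  0.57  5.43] M [ 0.151  0.247 -0.04 ] g 0.202 78.5
lift 16.06 [ 0.4234 -0.1771  0.139 ] q7 1.12 F [-0.26  0.77 -1.87] M [-0.007  0.015  0.051] g 0.201 78.3
```

View pics/c3.png

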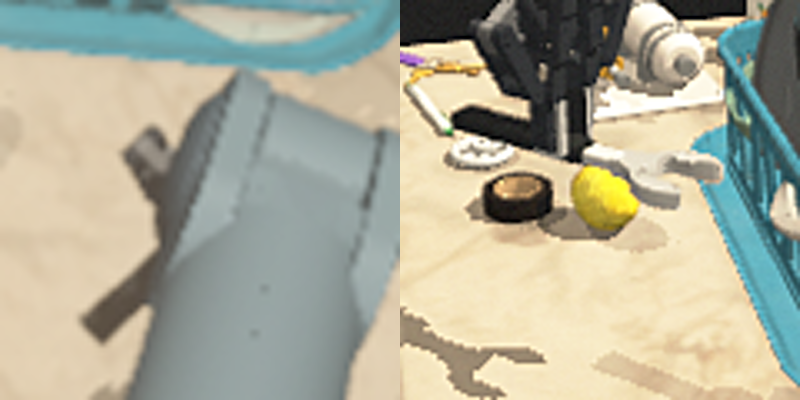

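The wrench is held. In the side view the jaw tips end at about (266,199) and (254.5,208.5). I'll compare that with the predicted pose.

Run:
```python
from h import *
s=state();p=s["position"];m=R.from_quat(s["orientation"]).as_matrix();print(np.round(m,3))
yaw=np.arctan2(m[1,1],m[0,1])-np.pi/2;print("yaw",np.degrees(yaw),"t",s["time"])
c,sn=np.cos(yaw),np.sin(yaw)
def W(x,y,z,tilt=0): return p+np.array([c*(x-.03)-sn*y,sn*(x-.03)+c*y,z-.0045+(x-.03)*np.sin(tilt)])
for tl in(0,-.05,.05):
    print(tl,[np.round(proj("side",W(x,y,z,tl)),1) for x,y,z in((.130,.024,.006),(.130,-.024,.006),(-.053,0,.007),(.047,0,.013))])
# search the actual
from scipy.optimize import least_squares
```

```text
[[-0.661  0.75  -0.003]
 [ 0.75   0.661  0.   ]
 [ 0.002 -0.002 -1.   ]]
yaw -48.600702244957525 t 16.1583
0 [array([266.9, 200.9]), array([253.5, 210.3]), array([188.7, 184.6]), array([225.6, 192.4])]
-0.05 [array([266.8, 203.2]), array([253.5, 212.6]), array([188.6, 182.8]), array([225.6, 192.8])]
0.05 [array([266.9, 198.6]), array([253.5, 207.9]), array([188.9, 186.4]), array([225.6, 192. ])]
```

Run:
```python
from h import *
r.reach([.38,.2,.2],down(np.radians(41.4)));show("via")
yw=np.radians(59.5);u=np.array([np.cos(yw),np.sin(yw)]);N=np.array([.536,.2595])
a=N-.127*u
r.reach([*a,.15],down(yw+np.pi/2));show("pre");print(np.round(state()["joint_pos"],2))
g=r.move_l([*a,.0815],velocity=.1,guard=10);show(g)
s=eyes.capture("side")[:,:,::-1];t=eyes.capture("top")[:,:,::-1]
f=lambda im,u,v,w,h,k:cv2.resize(im[v:v+h,u:u+w],None,fx=k,fy=k,interpolation=cv2.INTER_CUBIC)
cv2.imwrite("pics/c4.png",np.hstack([f(t,125,165,80,80,5),f(s,190,110,80,80,5)]))
```

```text
via 17.59 [0.3804 0.1987 0.1996] q7 0.14 F [-0.36  0.11 -1.52] M [ 0.03  -0.011 -0.072] g 0.207 78.3
pre 19.44 [0.4715 0.15   0.15  ] q7 2.27 F [ 0.18  0.44 -2.14] M [-0.004  0.054 -0.011] g 0.205 78.3
[-0.63  0.19  0.26  2.05 -0.06  0.91  2.27]
False 20.27 [0.4722 0.1503 0.082 ] q7 2.31 F [-0.02  0.86 -1.84] M [-0.011 -0.014 -0.031] g 0.207 78.3
```

View pics/c4.png

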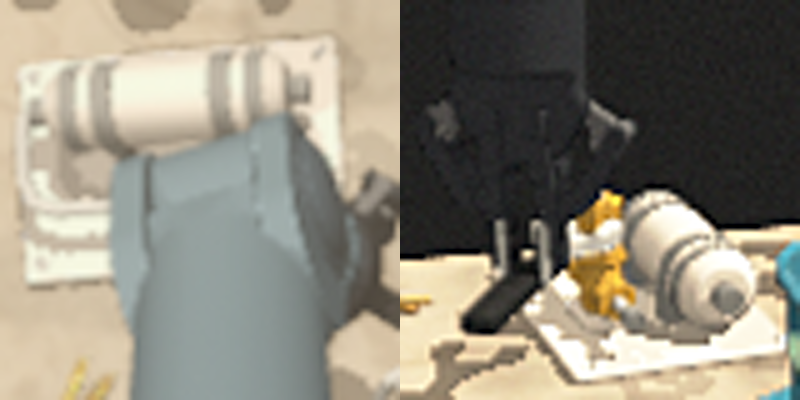

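The wrench is lined up in front of the nut. In the side crop the nut is at (602,208) and the head at (598,235), and the head is nearer the camera. I'll insert with a guard.

Run:
```python
from h import *
c=lambda p:np.round((proj("side",p)-[190,110])*5+[400,0])
yw=np.radians(59.5);u=np.array([np.cos(yw),np.sin(yw)]);N=np.array([.536,.2595])
p=state()["position"];print(c([*(p[:2]+.085*u),.0835]),c([*(p[:2]+.105*u),.0835]))
g=r.move_l([*(N-.1*u),.0815],velocity=.06,guard=8);show(g)
if not g:
    g=r.move_l([*(N-.084*u),.0815],velocity=.04,guard=8);show(g)
s=state();print("dist",np.round((N-s["position"][:2])@u,4),"lat",np.round((N-s["position"][:2])@[-u[1],u[0]],4))
```

```text
[577. 230.] [587. 221.]
False 20.98 [0.4852 0.1736 0.0814] q7 2.28 F [ 1.08 -0.73 -1.93] M [-0.034  0.006  0.023] g 0.204 78.3
True 21.34 [0.4891 0.1799 0.0799] q7 2.27 F [-0.38 -1.36  0.46] M [-0.091 -0.092 -0.03 ] g 0.209 78.7
dist 0.0923 lat -0.0
```

Run:
```python
from h import *
s=eyes.capture("side")[:,:,::-1]
cv2.imwrite("pics/c5.png",cv2.resize(s[125:185,195:275],None,fx=10,fy=10,interpolation=cv2.INTER_CUBIC))
c=lambda p:np.round((proj("side",p)-[195,125])*10+5)
st=state();p=st["position"];yw=np.radians(59.5)
m=R.from_quat(st["orientation"]).as_matrix();print(np.round(m,3))
u=np.array([np.cos(yw),np.sin(yw)]);v=np.array([-u[1],u[0]])
N=np.array([.536,.2595])
print("N74,92,106",[c([*N,z]) for z in(.074,.092,.106)])
for n,x,y in(("tipR",.1,-.023),("tipL",.1,.023),("headR",.08,-.027),("neck",.02,0),("end",-.083,0)):
    print(n,[c([*(p[:2]+x*u+y*v),p[2]+z]) for z in(-.0045,.0075)])
```

```text
[[-0.509 -0.861 -0.007]
 [-0.861  0.509 -0.007]
 [ 0.01   0.003 -1.   ]]
N74,92,106 [array([349., 304.]), array([348., 251.]), array([346., 210.])]
tipR [array([423., 299.]), array([422., 263.])]
tipL [array([290., 287.]), array([289., 252.])]
headR [array([416., 318.]), array([415., 283.])]
neck [array([275., 371.]), array([273., 334.])]
end [array([153., 488.]), array([151., 449.])]
```

View pics/c5.png

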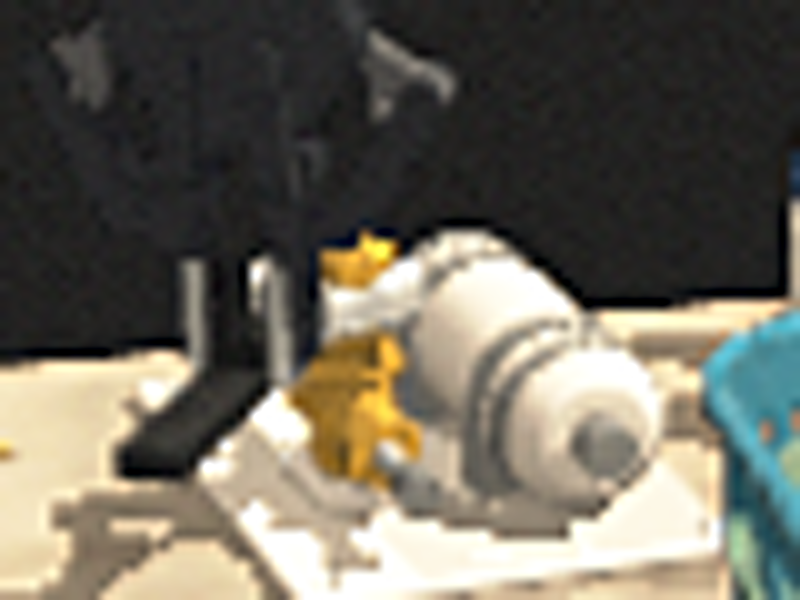

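The right jaw tip at (420,280) is at nut height, as predicted, and straddles the nut, so the height is fine. I'll push in further with a slightly higher guard.

Run:
```python
from h import *
yw=np.radians(59.5);u=np.array([np.cos(yw),np.sin(yw)]);v=np.array([-u[1],u[0]]);N=np.array([.536,.2595])
show("now")
g=r.move_l([*(N-.0845*u),.0825],rot=down(yw+np.pi/2),velocity=.03,guard=16);show(g)
s=state();d=N-s["position"][:2];print("dist",np.round(d@u,4),"lat",np.round(d@v,4),"Fu,Fv",np.round([s["wrist_force"][:2]@u,s["wrist_force"][:2]@v],2))
```

```text
now 21.39 [0.489  0.18   0.0799] q7 2.27 F [ 0.5  -1.75  1.3 ] M [-0.214 -0.142 -0.015] g 0.204 78.7
False 21.86 [0.4895 0.181  0.0805] q7 2.27 F [-3.98 -8.5   0.44] M [-1.707  0.68   0.024] g 0.203 78.6
dist 0.0913 lat -0.0002 Fu,Fv [-9.34 -0.89]
```

The jaw is blocked 6 mm short, symmetrically. The closed-grip readings (20 mm grip → 0.204, nut → 0.372) suggest the fingers held the nut nearer its corners than its flats, so its yaw is off my assumption. I'll back off and read the nut's yaw from clear side views before and after turning.

Run:
```python
from h import *
yw=np.radians(59.5);u=np.array([np.cos(yw),np.sin(yw)]);N=np.array([.536,.2595])
r.move_l([*(N-.130*u),.083],velocity=.12);show("back")
r.move_l([.42,.13,.2],velocity=.25);show("up")
ims=[eyes.capture("side")[:,:,::-1] for _ in range(3)];s1=np.mean(ims,0).astype(np.uint8);cv2.imwrite("pics/side2full.png",s1)
t1=eyes.capture("top")[:,:,::-1];cv2.imwrite("pics/top2full.png",t1)
s0=cv2.imread("pics/side0.png");print(np.abs(ims[0].astype(int)-ims[1]).mean())
f=lambda im:cv2.resize(im[140:170,215:245],None,fx=13,fy=13,interpolation=cv2.INTER_CUBIC)
cv2.imwrite("pics/c6.png",np.hstack([f(s0),f(s1)]))
for im in(s0,s1):
    for v in range(147,158): print(v,im[v,220:240].astype(int).sum(1).tolist())
print(proj("side",[*N,.074]),proj("side",[*N,.092]))
```

```text
back 22.39 [0.4704 0.1485 0.0832] q7 2.31 F [ 0.22  0.87 -1.81] M [0.047 0.012 0.005] g 0.203 78.4
up 23.06 [0.4202 0.1307 0.1997] q7 2.22 F [ 0.65 -0.44 -1.97] M [-0.011  0.035  0.01 ] g 0.204 78.4
2.0134752061631946
147 [86, 104, 94, 94, 92, 95, 75, 33, 376, 519, 357, 114, 40, 80, 95, 96, 83, 82, 61, 46]
148 [102, 104, 105, 109, 87, 65, 37, 242, 397, 498, 602, 482, 170, 29, 53, 80, 69, 26, 175, 479]
149 [84, 98, 92, 78, 73, 313, 302, 318, 328, 343, 585, 578, 552, 565, 283, 19, 159, 429, 452, 731]
150 [89, 100, 93, 85, 44, 559, 565, 569, 541, 547, 548, 477, 562, 581, 274, 289, 390, 552, 702, 723]
151 [82, 99, 95, 101, 53, 423, 421, 412, 408, 482, 471, 403, 461, 498, 285, 326, 551, 584, 547, 528]
152 [87, 96, 97, 86, 64, 281, 289, 279, 278, 429, 431, 419, 422, 428, 334, 422, 509, 451, 388, 396]
153 [88, 100, 71, 48, 15, 275, 308, 294, 275, 429, 434, 421, 420, 438, 357, 413, 383, 359, 403, 632]
154 [70, 35, 2, 346, 557, 374, 306, 303, 280, 454, 432, 422, 427, 451, 381, 371, 311, 384, 568, 674]
155 [49, 456, 765, 734, 756, 494, 324, 320, 297, 446, 444, 460, 464, 387, 425, 331, 298, 450
[... 671 characters left out ...]
, 236, 319, 553, 588, 546, 530]
152 [94, 99, 90, 83, 48, 293, 302, 282, 279, 424, 429, 422, 428, 402, 313, 417, 507, 449, 388, 400]
153 [94, 93, 67, 39, 13, 263, 301, 298, 284, 430, 430, 428, 434, 428, 350, 410, 376, 359, 405, 635]
154 [78, 44, 0, 342, 716, 431, 284, 303, 289, 436, 431, 424, 435, 429, 421, 382, 312, 382, 570, 670]
155 [37, 460, 765, 732, 765, 525, 312, 323, 298, 450, 447, 464, 454, 382, 442, 330, 298, 444, 586, 625]
156 [10, 753, 765, 704, 551, 290, 273, 287, 274, 280, 282, 295, 279, 332, 434, 308, 352, 507, 548, 586]
157 [124, 636, 763, 603, 227, 32, 302, 275, 291, 265, 259, 408, 498, 377, 370, 280, 401, 506, 530, 551]
[229.43481175 154.9064557 ] [229.26859815 149.62236647]
```

View pics/c6.png

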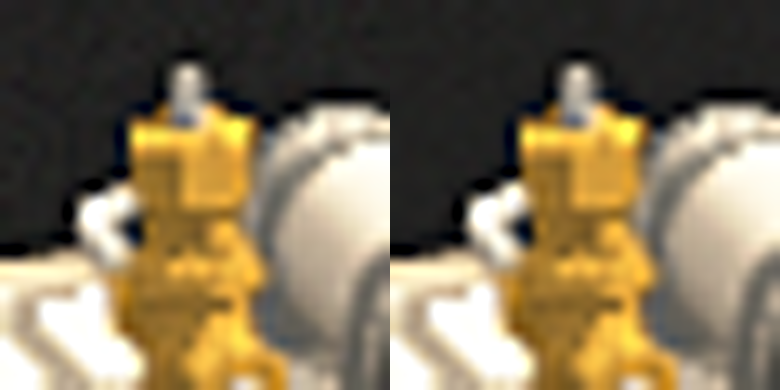

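The side view shows two nut faces. The dark left one covers columns 224.5–228.5 and the bright right one 228.5–234, and it's nearly the same in both pictures, so the turn was about 60°. I'll fit the yaw to those edges.

Run:
```python
from h import *
N=np.array([.536,.2595]);o=np.array(eyes.calibration("side")["origin"])
print("cam dir from N",np.degrees(np.arctan2(*(o[:2]-N)[::-1])))
for th in range(0,60,4): # th: a flat-normal direction
    k=np.radians(th+30+60*np.arange(6));P=np.c_[N[0]+.01732*np.cos(k),N[1]+.01732*np.sin(k),np.full(6,.083)]
    uv=proj("side",P)[:,0];dist=np.linalg.norm(P[:,:2]-o[:2],axis=1)
    fr=np.sort(uv[np.argsort(dist)[:4]])
    l,rr=uv.min(),uv.max();near=np.sort([x for x,d in zip(uv,dist) if d<np.median(dist) and l+.3<x<rr-.3])
    print(th,round(l,1),np.round(near,1),round(rr,1))
```

```text
cam dir from N -101.45601135415406
0 224.3 [225.4 230.5] 234.4
4 224.2 [225.6 230.8] 234.5
8 224.1 [225.9 231.2] 234.6
12 224.1 [226.2 231.5] 234.6
16 224.0 [226.5 231.9] 234.7
20 224.0 [226.8 232.2] 234.7
24 224.1 [227.2 232.5] 234.6
28 224.1 [227.5 232.8] 234.6
32 224.2 [227.9 233.1] 234.5
36 224.3 [228.2 233.3] 234.4
40 224.4 [228.6 233.6] 234.3
44 224.5 [229.  233.8] 234.1
48 224.7 [229.4] 234.0
52 224.6 [224.9 229.7] 234.2
56 224.4 [225.1 230.1] 234.3
```

The fit gives a flat normal at about 39°, where I had assumed 31°, so the wrench yaw should be about 69°. The first try was clockwise of that by more than the play allows. I'll retry at 67.5°.

Run:
```python
from h import *
yw=np.radians(67.5);u=np.array([np.cos(yw),np.sin(yw)]);v=np.array([-u[1],u[0]]);N=np.array([.536,.2595])
print("rack edge",at("top",218,190,.12))
a=N-.124*u
r.reach([*a,.14],down(yw+np.pi/2));show("pre")
r.move_l([*a,.083],velocity=.12,guard=10);show("dn")
g=r.move_l([*(N-.0845*u),.083],velocity=.05,guard=9);show(g)
s=state();d=N-s["position"][:2];F=s["wrist_force"][:2];print("dist",np.round(d@u,4),"lat",np.round(d@v,4),"Fu,Fv",np.round([F@u,F@v],2),np.round(s["joint_pos"],2))
```

```text
rack edge [0.56774395 0.07940274 0.12      ]
pre 23.72 [0.4877 0.1443 0.138 ] q7 2.45 F [-0.1  -0.65 -1.99] M [-0.01   0.026  0.033] g 0.202 78.5
dn 24.34 [0.4889 0.1451 0.0838] q7 2.49 F [ 0.68 -0.35 -1.45] M [-0.024 -0.015  0.002] g 0.206 78.4
False 25.28 [0.5035 0.1815 0.0829] q7 2.44 F [-0.81 -0.3  -1.  ] M [0.022 0.133 0.108] g 0.206 78.5
dist 0.0845 lat -0.0002 Fu,Fv [-0.59  0.64] [-0.65  0.36  0.26  2.   -0.13  0.79  2.44]
```

The wrench is fully seated with almost no force. Now I'll swing it clockwise about the nut axis, watching the moment.

```bash
cat >> h.py <<'E'
N=np.array([.536,.2595]);D=.0847
def sw(deg,vel=.05,pr=True):
    yw=np.radians(deg);u=np.array([np.cos(yw),np.sin(yw)])
    r.move_l([*(N-D*u),.083],rot=down(yw+np.pi/2),velocity=vel)
    s=state();m=R.from_quat(s["orientation"]).as_matrix();ya=np.degrees(np.arctan2(m[1,1],m[0,1]))-90
    d=s["position"][:2]-N;F=s["wrist_force"];v=np.array([-u[1],u[0]])
    MN=s["moment"][2]+d[0]*F[1]-d[1]*F[0]
    if pr: print(round(s["time"],2),"yaw",round(ya,1),"rad",round(np.linalg.norm(d),4),"z",round(s["position"][2],4),"Fu,Fv,Fz",np.round([F[:2]@u,F[:2]@v,F[2]],1),"Mz",round(s["moment"][2],3),"MN",round(MN,3),"q7",round(s["joint_pos"][6],2))
    return MN
E
python3 - <<'E'
from h import *
for a in np.arange(64,36,-4.): sw(a)
E
```

```text
25.53 yaw 64.1 rad 0.085 z 0.0831 Fu,Fv,Fz [-0.9  0.1 -1.8] Mz 0.182 MN 0.176 q7 2.37
25.8 yaw 60.1 rad 0.0849 z 0.0831 Fu,Fv,Fz [-1.   0.5 -1.3] Mz 0.22 MN 0.177 q7 2.3
26.07 yaw 56.1 rad 0.0849 z 0.083 Fu,Fv,Fz [-1.4 -0.7 -1.3] Mz 0.245 MN 0.306 q7 2.22
26.33 yaw 52.1 rad 0.0849 z 0.083 Fu,Fv,Fz [-1.1 -0.9 -2. ] Mz 0.273 MN 0.346 q7 2.15
26.6 yaw 48.1 rad 0.0849 z 0.083 Fu,Fv,Fz [-0.8  0.2 -0.9] Mz 0.273 MN 0.252 q7 2.07
26.87 yaw 44.1 rad 0.0849 z 0.083 Fu,Fv,Fz [-0.7 -0.6 -2.5] Mz 0.31 MN 0.36 q7 2.0
27.13 yaw 40.1 rad 0.0849 z 0.083 Fu,Fv,Fz [-1.9 -0.9 -2.6] Mz 0.2 MN 0.277 q7 1.92
```

Run:
```python
from h import *
for a in np.arange(34,-27,-6.): sw(a,.06)
sw(-29,.05)
s1=np.mean([eyes.capture("side")[:,:,::-1] for _ in range(2)],0).astype(np.uint8);cv2.imwrite("pics/side3full.png",s1)
for v in range(148,157): print(v,s1[v,220:240].astype(int).sum(1).tolist())
print(np.round(state()["joint_pos"],2))
```

```text
27.43 yaw 34.1 rad 0.0849 z 0.083 Fu,Fv,Fz [-1.4  0.1 -1.8] Mz 0.206 MN 0.199 q7 1.8
27.73 yaw 28.2 rad 0.0849 z 0.0829 Fu,Fv,Fz [-1.6 -0.4 -1.5] Mz 0.269 MN 0.299 q7 1.69
28.03 yaw 22.2 rad 0.0849 z 0.0829 Fu,Fv,Fz [-1.9  0.5 -1. ] Mz 0.237 MN 0.191 q7 1.57
28.33 yaw 16.2 rad 0.0849 z 0.0829 Fu,Fv,Fz [-2.8 -0.5 -0.9] Mz 0.277 MN 0.316 q7 1.46
28.63 yaw 10.2 rad 0.0849 z 0.0829 Fu,Fv,Fz [-2.4 -0.5 -0.7] Mz 0.196 MN 0.242 q7 1.35
28.93 yaw 4.2 rad 0.0849 z 0.0829 Fu,Fv,Fz [-2.3 -0.6 -1.1] Mz 0.254 MN 0.306 q7 1.24
29.23 yaw -1.8 rad 0.0849 z 0.0829 Fu,Fv,Fz [-2.4  0.1 -2.3] Mz 0.221 MN 0.216 q7 1.13
29.53 yaw -7.8 rad 0.0849 z 0.0829 Fu,Fv,Fz [-3.4  0.4 -1. ] Mz 0.159 MN 0.124 q7 1.02
29.83 yaw -13.8 rad 0.0849 z 0.0829 Fu,Fv,Fz [-3.4 -0.2 -1.3] Mz 0.202 MN 0.214 q7 0.92
30.13 yaw -19.8 rad 0.0849 z 0.0829 Fu,Fv,Fz [-4.5 -0.3 -0.1] Mz 0.223 MN 0.245 q7 0.82
30.43 yaw -25.8 rad 0.0849 z 0.0829 Fu,Fv,Fz [-3.3 -1.1 -0.8] Mz 0.182 MN 0.273 q7 0.72
30.68 yaw -28.9 rad 0.0849 z 0.0829 Fu,Fv,Fz [-4.2 -0.6 -0.7] Mz 0.251 MN 0.301 q7 0.67
148 [4, 1, 331, 290, 665, 500, 589, 625, 444, 490, 584,
[... 224 characters left out ...]
451, 603, 468, 544, 697, 722]
151 [475, 646, 709, 669, 543, 531, 487, 517, 368, 319, 338, 302, 434, 459, 450, 557, 531, 565, 550, 528]
152 [334, 411, 468, 544, 597, 687, 702, 713, 699, 696, 686, 757, 540, 449, 437, 476, 492, 447, 387, 397]
153 [381, 340, 339, 394, 441, 493, 507, 523, 533, 553, 518, 626, 527, 462, 430, 423, 367, 357, 408, 635]
154 [175, 241, 325, 354, 367, 381, 393, 394, 415, 453, 385, 492, 544, 480, 457, 391, 309, 383, 572, 672]
155 [18, 453, 725, 444, 410, 469, 430, 420, 450, 486, 495, 549, 688, 411, 428, 334, 300, 442, 589, 628]
156 [4, 751, 765, 653, 416, 283, 278, 299, 311, 292, 301, 335, 450, 339, 422, 310, 351, 508, 545, 580]
[-1.12  0.43  0.55  1.97 -0.3   0.82  0.67]
```

Run:
```python
from h import *
sw(-24,.03)
yw=np.radians(-24);u=np.array([np.cos(yw),np.sin(yw)])
g=r.move_l([*(N-.15*u),.083],velocity=.08);show("out")
r.move_l([.40,.25,.2],velocity=.25);show("up")
s1=np.mean([eyes.capture("side")[:,:,::-1] for _ in range(3)],0).astype(np.uint8);cv2.imwrite("pics/side4full.png",s1)
for v in range(149,156): print(v,s1[v,220:240].astype(int).sum(1).tolist())
cv2.imwrite("pics/c7.png",cv2.resize(s1[140:170,210:250],None,fx=13,fy=13,interpolation=cv2.INTER_CUBIC))
```

```text
31.18 yaw -24.1 rad 0.0848 z 0.0832 Fu,Fv,Fz [-4.4 -0.6 -0.9] Mz -0.023 MN 0.027 q7 0.75
out 32.15 [0.3997 0.3203 0.0832] q7 0.62 F [ 0.78 -0.64 -0.84] M [ 0.    -0.019  0.008] g 0.2 79.1
up 32.85 [0.3995 0.2502 0.1994] q7 0.56 F [-0.5  -0.6  -2.27] M [ 0.031  0.057 -0.02 ] g 0.204 79.1
149 [97, 100, 103, 87, 67, 296, 305, 315, 329, 349, 581, 580, 554, 574, 283, 27, 155, 422, 446, 730]
150 [94, 101, 87, 69, 259, 564, 550, 558, 535, 540, 561, 474, 560, 563, 364, 323, 389, 553, 702, 723]
151 [103, 106, 89, 72, 288, 422, 390, 455, 422, 406, 414, 355, 470, 484, 427, 362, 547, 587, 546, 528]
152 [95, 86, 90, 58, 222, 270, 281, 337, 317, 316, 319, 323, 443, 465, 436, 432, 495, 448, 387, 399]
153 [93, 82, 69, 32, 160, 264, 297, 315, 319, 336, 334, 320, 446, 460, 442, 426, 375, 358, 403, 632]
154 [74, 38, 0, 344, 555, 349, 285, 325, 337, 344, 332, 313, 450, 470, 469, 395, 306, 386, 572, 674]
155 [43, 462, 764, 735, 754, 489, 331, 344, 342, 357, 324, 334, 489, 345, 437, 337, 295, 444, 587, 630]
```

View pics/c7.png

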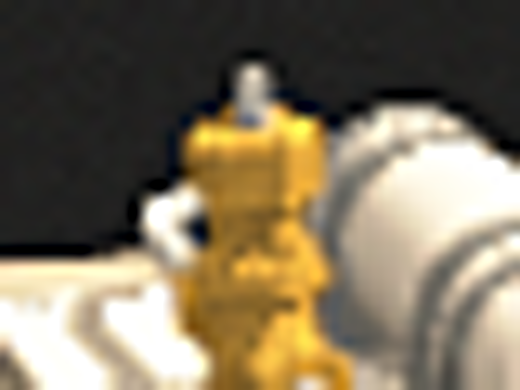

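The nut's edges are now at columns 226.5 and 231.5, so its flat normal is at about 13° − 60°. It turned about 86° under the wrench, which is inside the 70–110° window. Now I'll put the wrench back where it lay.

Run:
```python
from h import *
q=down(np.radians(41.4))
r.reach([.385,0,.2],q);show("via")
r.reach([.4244,-.1775,.09],q);show("above")
g=r.move_l([.4244,-.1775,.004],velocity=.07,guard=6);show(g)
effector.open_gripper();show("open")
r.move_l([.4244,-.1775,.15],velocity=.15)
r.reach([.38,.12,.25],q);show("away")
im=eyes.capture("side")[:,:,::-1];t=eyes.capture("top")[:,:,::-1]
cv2.imwrite("pics/c8.png",np.hstack([cv2.resize(im[130:330,150:300],(390,520)),cv2.resize(t[195:275,270:330],(390,520))]))
```

```text
via 33.98 [0.3856 0.0014 0.2003] q7 0.42 F [ 1.21  0.54 -0.97] M [ 0.059 -0.036 -0.014] g 0.207 79.1
above 35.07 [ 0.4252 -0.1758  0.0896] q7 1.58 F [ 0.25  0.94 -1.92] M [ 0.044 -0.028  0.006] g 0.203 79.1
True 36.24 [ 0.4239 -0.1773  0.0045] q7 1.73 F [-0.88  1.1   4.88] M [ 0.09   0.044 -0.041] g 0.203 79.9
open 36.91 [ 0.4223 -0.1766  0.0034] q7 1.73 F [ 0.45 -1.28  0.4 ] M [ 0.014 -0.027  0.039] g 1.001 0.0
away 39.24 [0.3798 0.1187 0.249 ] q7 0.27 F [0.95 0.24 0.22] M [-0.018  0.014  0.029] g 1.0 0.0
```

View pics/c8.png

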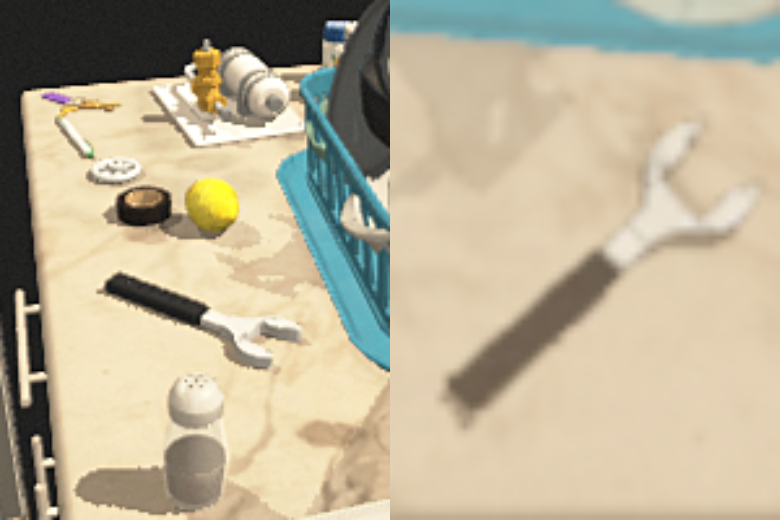

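The wrench lies flat at its old spot, and the wheel, tape, lemon and shaker are where they were. Handing in.

```bash
python3 -c "
from station import workorder
print(workorder.hand_in())"
```

```text
the job is handed in; nothing more can be done
None
```

Job handed in: I ran the nut down finger-tight by hand, then turned it about a quarter turn with the wrench (about 86° measured from the side camera). The wrench lies flat at its old spot and the other things look unmoved; the hand-in returned no verdict.

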